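# Load a kiln shelf: square up the tile stack and box the cups

### The job

Load the kiln shelf for firing: lay every loose tile flat on the ragged tile stack on the shelf and tap the stack until all its edges are flush on every side. Set each of the two upside-down cups gently, still mouth down, on one of the cups standing on the shelf, rim exactly on rim, so that there are two stable pairs; never tip a cup over, and leave the dog figure, the jar and the loop tool alone.

Things in the scene. Friction and masses are not known exactly. Their poses are not given: they have to be found in the camera images.
- kiln_shelf: kiln shelf: pale fireproof slab, 280 x 300 x 16 mm (x, y, z of its own frame), lying flat and fixed on the table; origin at the centre of its underside, so its top is at 16 mm. It carries the ragged tile stack on its +y half and the two standing cups on its -y half
- B0_c (a point): square unglazed terracotta tile, 60 x 60 x 7 mm, 50 g; the point is its centre (half-way up), axes along its edges, z up; the bottom one of the ragged stack of two already on the kiln shelf (lies loose)
- B1_c (a point): square unglazed terracotta tile, 60 x 60 x 7 mm, 50 g; the point is its centre (half-way up), axes along its edges, z up; the upper one of that ragged stack, lying askew on the bottom one
- T0_c (a point): square unglazed terracotta tile, 60 x 60 x 7 mm, 50 g; the point is its centre (half-way up), axes along its edges, z up; starts lying alone and flat on the table beside the kiln shelf; may be absent (two to four of these are there)
- T1_c (a point): square unglazed terracotta tile, 60 x 60 x 7 mm, 50 g; the point is its centre (half-way up), axes along its edges, z up; starts lying alone and flat on the table beside the kiln shelf; may be absent (two to four of these are there)
- T2_c (a point): square unglazed terracotta tile, 60 x 60 x 7 mm, 50 g; the point is its centre (half-way up), axes along its edges, z up; starts lying alone and flat on the table beside the kiln shelf; may be absent (two to four of these are there)
- T3_c (a point): square unglazed terracotta tile, 60 x 60 x 7 mm, 50 g; the point is its centre (half-way up), axes along its edges, z up; starts lying alone and flat on the table beside the kiln shelf; may be absent (two to four of these are there)
- L0_c (a point): unglazed terracotta cup, 60 mm high, round, outer diameter 64 mm at the mouth and 58 mm at the foot, wall 5.5 mm, about 140 g; the point is on its axis half-way up (30 mm from the rim), z up; stands loose on the kiln shelf on its foot, mouth up
- L1_c (a point): unglazed terracotta cup, 60 mm high, round, outer diameter 64 mm at the mouth and 58 mm at the foot, wall 5.5 mm, about 140 g; the point is on its axis half-way up (30 mm from the rim), z up; stands loose on the kiln shelf on its foot, mouth up
- U0_c (a point): unglazed terracotta cup, 60 mm high, round, outer diameter 64 mm at the mouth and 58 mm at the foot, wall 5.5 mm, about 140 g; the point is on its axis half-way up (30 mm from the rim), z up; starts on the table mouth down (foot on top, its widest part at the bottom); its own z points up in this position
- U1_c (a point): unglazed terracotta cup, 60 mm high, round, outer diameter 64 mm at the mouth and 58 mm at the foot, wall 5.5 mm, about 140 g; the point is on its axis half-way up (30 mm from the rim), z up; starts on the table mouth down (foot on top, its widest part at the bottom); its own z points up in this position
- dog: dark figure of a small dog, about 130 mm long and 105 mm high, origin under its centre; a bystander, leave alone
- jar: closed glass jar, 64 mm across, 90 mm high, origin under its centre; a bystander, leave alone
- loop_tool: wooden modelling tool with wire loop, 170 mm long, 12 mm thick, lying on the table; a bystander, leave alone
Things that resemble listed ones, but are neither listed nor needed, are in the scene too. What is shaped like the part that bears T2_c but black or yellow is not meant.

How it is judged:
By the outcome, as a careful person would: the job done as asked, in the order asked, and still so for the second after the job is handed in, with the robot touching nothing.
Of T0, T1, T2, T3 only 2 to 4 are there at a start; the rules pass over those that are not, and their reading is None.
At some moment in a run one of T0, T1, T2, T3 may be knocked a few centimetres aside while the robot is not near it.
It also fails if it takes over 210 s, if anything falls off the work surface, if the arm or the gripper's body presses on something with over 40 N, if the wrist force passes 120 N, or if a joint passes its speed limit or range.

### The arm

A 6-joint arm with a two-finger parallel gripper is mounted at the origin on the work surface. World frame = base frame: x ahead of the robot, y to its left, z up, the work surface at z = 0. Lengths are in mm, angles in rad, forces in N, time in s.
With the tool pointing down it reaches from about 350 to 975 mm from the base axis. Payload 7.1 kg.
Tool frame: the origin (TCP) lies midway between the tips of the shut fingers; the grasp point (between the pads) lies 19 mm behind it (ctrl.tcp_to_grasp is the distance from the TCP to the grasp point, in mm); z points along the fingers, y is the line along which they close (so a half turn about z gives the same grasp; the last joint's range is limited). The gripper opens to 88 mm and grips with 3 to 60 N. Pads are 20 mm wide; open, the fingers measure 115 mm over their backs; the gripper's body (75 mm by 178 mm) begins 61 mm behind the grasp point.
Start: joints at [-0.019, 0.423, 1.63, -0, 1.089, -0.019], TCP at [624.984, 0.026, 222.675] pointing down, gripper open.
Joint ranges: [-3, 3], [-0.9, 2.11], [0.09, 2.58], [-1.31, 4.45], [0.11, 2.69], [-2.54, 2.54]. Speed limits (rad/s): [2.39, 2.39, 3.01, 3.14, 3.14, 3.14].

### API

Orientations are given as a rotation vector (axis times angle).
In Python, from workcell import get_obs, cams, ticket, boxes_of, ctrl gives the robot as it stands.
- The arm moves only by the shell command python3 -m creep 'ROWS' [OPENING]. ROWS is JSON, one flat list of numbers, 4 for each row, row after row: the shift along the world's x, y, z in m, then the turn about the world's z in rad. In form: [tx, ty, tz, spin, tx, ty, tz, spin, ...]. A call has 1 to 10 rows; each row is the pose to reach, as a shift and turn from the pose commanded when the call began; what a row does not reach only later rows make up. A row lasts 1/12 s, in which the tool goes at most 41.7 mm and 7.16 degrees, less where a joint would pass 70% of its speed; a pose out of reach is approached as far as the arm can. A call with a gripper value outside its range is refused whole. OPENING is the opening, from 0 (shut) to 1 (fully open), set as the call begins (- or left out, the last holds). The fingers move at their own pace and stop on an object; the grip force is fixed at half the most. Time passes only in rows, so rows that repeat a pose let the fingers close. It gives the time, the measured TCP pose, the force, the opening and the grip force at its end, in the units of the state.
- get_obs(): the state, without advancing time (a new reading comes with each control period).
- cams.get_image(name): name is "scene" or "side" or "wrist"; returns (picture, depth): 420x560x3 uint8, red, green, blue; 420x560 float32, mm along the optical axis (not along the pixel's ray), 0 where there is no reading.
- cams.get_calibration(name): a dict with "mtx" (3x3 intrinsics, pixels), "R" (3x3) and "t" (3): a world point X has camera coordinates R X + t; the wrist camera has in their place "mount" (4x4, takes a point from camera to tool coordinates, whose origin is the TCP and whose axes are the flange's). Camera axes: x right, y down, z forward; pixel columns grow to the right and rows downward; lengths in mm; the calibration is good to about 2 mm. A picture is of the moment at which its call begins: read the wrist's pose just before it. get_calibration takes no time and is no camera call.
- ticket.close_job(): hands the job in; it is judged then, once.
Trained networks look in the newest picture that a camera, given by its name, has taken for a name from the list of things; names that differ only in an ending like _2 or _b are one class to them, and where a whole thing is asked for, a point or a joint stands for the part that bears it (a point fixed in the world has none). Each returns a list of dicts, best first, with "score" (0 to 1); they miss things now and then, are a little off and sometimes report something else, mostly with a low value. They report only what shows in the picture. A call takes as long as a camera call. They do not tell look-alikes from the thing itself.
- boxes_of(camera, target): "centre" ([column, row] in pixels, amid what is visible of it).
The state is a dict: "t": time; "qpos": joint angles; "qvel": joint speeds; "joint_torque": joint torques, N m; "ee_pos": TCP position; "orientation": TCP orientation; "ft_force": force on the tool from outside, world axes, zero at the start; "moment": the same for the moment, N m; "width": finger opening in mm; "grasp_force": force on a finger pad.
Only numpy, scipy, OpenCV 4.12 (cv2) and the standard library are available. Lean on these libraries where they do the work, as an engineer would, in place of code of your own. Each camera call takes 0.05 s, during which the arm holds its last target. There are 200 camera calls.

## Working session

There is one attempt and no reset: what is moved stays moved. The work goes in short steps, Python scripts to look and compute and a shell command to move; the robot and the scene stay as the last step left them, time stands still between calls to the robot, and variables do not carry over. Pictures are saved under pics/ and viewed, at most 14 in all, crops included, and the job is handed in when it is done.

```bash
mkdir -p pics; ls; cat > h.py <<'E'
import numpy as np, cv2
from scipy.spatial.transform import Rotation as Ro
from workcell import get_obs, cams, ticket, boxes_of, ctrl
def shot(name, save=None):
    o=get_obs(); im,d=cams.get_image(name); c=cams.get_calibration(name); K=np.array(c["mtx"])
    if name=="wrist":
        M=np.array(c["mount"]); T=np.eye(4); T[:3,:3]=Ro.from_rotvec(o["orientation"]).as_matrix(); T[:3,3]=o["ee_pos"]
        T=T@M; R=T[:3,:3]; p=T[:3,3]
    else:
        R=np.array(c["R"]).T; p=-R@np.array(c["t"])
    if save: cv2.imwrite("pics/"+save, im[:,:,::-1])
    v,u=np.mgrid[:420,:560]
    ray=np.stack([(u-K[0,2])/K[0,0],(v-K[1,2])/K[1,1],np.ones_like(u,float)],-1)@R.T
    P=ray*d[...,None]+p; P[d==0]=np.nan
    return im,d,P,(K,R,p,ray)
E
python3 - <<'E'
from h import *
for n in ["scene","side","wrist"]:
    im,d,P,c=shot(n,n+"0.png"); print(n,c[2].round(),c[1][:,2].round(2))
    for t in ["B0_c","T0_c","L0_c","U0_c","dog","jar","loop_tool","kiln_shelf"]:
        for b in boxes_of(n,t):
            u,v=map(int,b["centre"]); print(t,round(b["score"],2),u,v,P[min(v,419),min(u,559)].round())
print(get_obs())
E
```

```text
pics
scene [1623. -492. 1090.] [-0.67  0.33 -0.67]
B0_c 0.61 290 207 [590.  33.  25.]
L0_c 0.94 239 205 [ 556. -124.   74.]
L0_c 0.26 368 158 [521. 375.  51.]
dog 0.62 382 211 [772. 254.  60.]
jar 0.73 217 274 [ 782. -284.   78.]
loop_tool 0.54 146 277 [ 641. -451.    9.]
kiln_shelf 0.95 279 215 [597.  -9.  14.]
side [ 138. -650. 1009.] [ 0.37  0.53 -0.76]
B0_c 0.66 266 226 [567.  38.  24.]
L0_c 0.71 286 273 [ 532. -104.   20.]
L0_c 0.65 264 225 [566.  46.  21.]
U0_c 0.91 342 324 [ 544. -295.   59.]
jar 0.65 409 275 [ 733. -288.   78.]
loop_tool 0.8 421 369 [ 636. -448.   13.]
kiln_shelf 0.68 276 248 [554. -27.  16.]
wrist [626.  75. 385.] [ 0.   -0.28 -0.96]
B0_c 0.88 234 155 [571.  40.  31.]
T0_c 0.41 369 366 [ 747. -246.   45.]
L0_c 0.65 212 286 [ 533. -136.   22.]
U0_c 0.66 236 375 [ 563. -262.   44.]
jar 0.55 371 367 [ 749. -245.   47.]
jar 0.21 307 275 [ 660. -119.   22.]
kiln_shelf 0.75 234 174 [568.  15.  15.]
{'t': 1.35, 'qpos': array([-1.89674975e-02,  4.23120398e-01,  1.62986636e+00,  5.87570062e-06,
        1.08860176e+00, -1.90157518e-02]), 'qvel': array([-0.00129152, -0.00085582, -0.00029765, -0.00096684, -0.00099862,
        0.0012042 ]), 'joint_torque': array([ 1.20223907e-03, -5.44575226e+01, -2.74038452e+01,  6.45912113e-02,
        1.68760540e-02, -2.00358608e-05]), 'ee_pos': array([6.25001742e+02, 4.76122954e-02, 2.22675558e+02]), 'orientation': array([-2.22139045e+00, -2.22149159e+00, -1.04000375e-05]), 'ft_force': array([-0.61994537,  0.625486  , -0.69056019]), 'moment': array([-0.02830758, -0.01646186, -0.02871681]), 'grasp_force': 0.0, 'width': 87.6965252505795}
```

View images.

```bash
cd pics; python3 -c "
import cv2,numpy as np
for n in ['scene','side']:
    a=cv2.imread(n+'0.png'); cv2.imwrite(n+'0b.png',cv2.resize(a[110:410,60:460] if n=='scene' else a[90:390,80:480],(800,600),interpolation=cv2.INTER_CUBIC))"
```

```text
(no output)
```

View pics/scene0b.png

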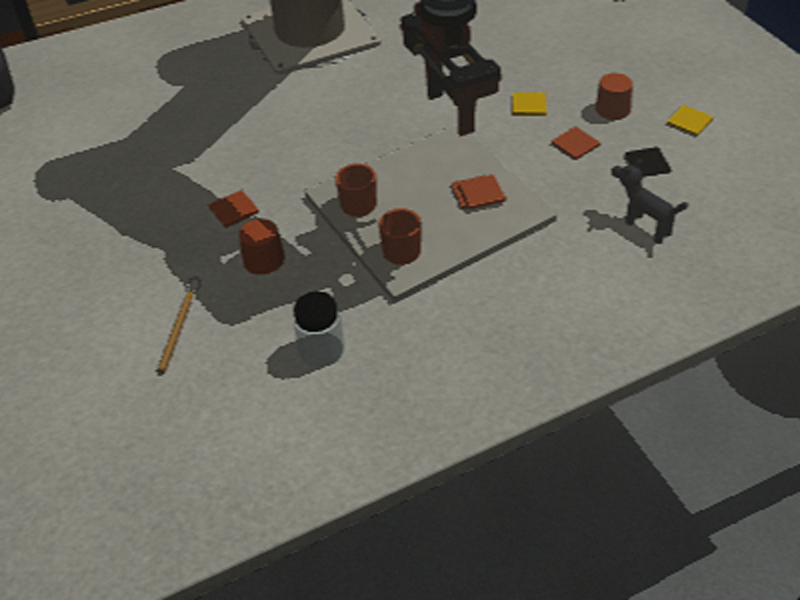

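View pics/side0b.png

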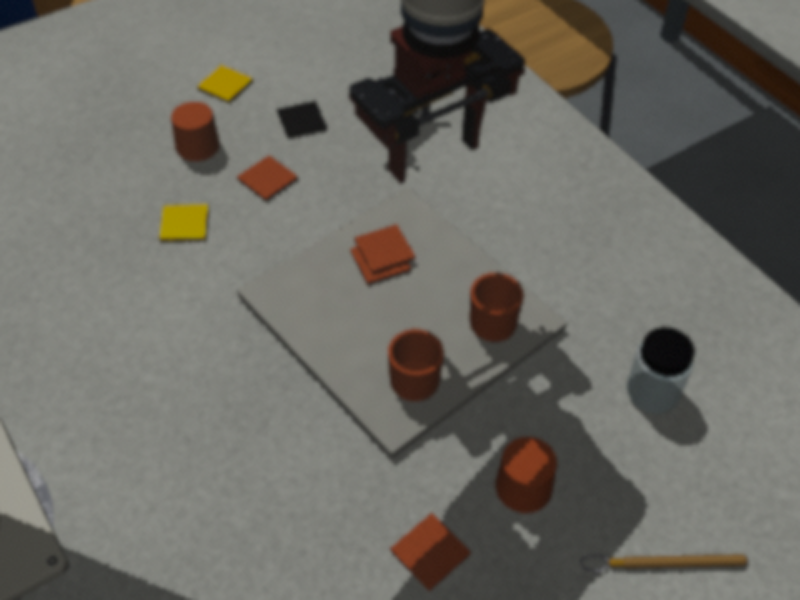

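The scene shows the shelf with the ragged stack (scene crop 480,190) and two standing cups (357,190 and 400,235). Upside-down cups are at (262,245) and (615,95). There are two red loose tiles, at (233,207) and (576,142). The yellow and black tiles are decoys.

```bash
cat >> h.py <<'E'
def red(im):
    h=cv2.cvtColor(im,cv2.COLOR_RGB2HSV); return ((h[...,0]<12)|(h[...,0]>174))&(h[...,1]>130)&(h[...,2]>25)
def blobs(im,P,zlo,zhi,amin=25):
    m=(red(im)&(P[...,2]>zlo)&(P[...,2]<zhi)).astype(np.uint8)
    n,l,s,_=cv2.connectedComponentsWithStats(m,connectivity=4)
    out=[]
    for i in range(1,n):
        if s[i,4]<amin: continue
        q=P[l==i]; r=cv2.minAreaRect(q[:,:2].astype(np.float32))
        c,rad=cv2.minEnclosingCircle(q[:,:2].astype(np.float32))
        out.append((s[i,4],np.round(r[0],1),np.round(r[1],1),round(r[2],1),"z",np.round(np.median(q[:,2]),1),"circ",np.round(c,1),round(rad,1),"px",np.round(np.argwhere(l==i).mean(0)[::-1])))
    return out
E
python3 - <<'E'
from h import *
for n in ["scene","side","wrist"]:
    im,d,P,c=shot(n)
    for lo,hi in [(2,12),(17,40),(52,66),(68,84)]:
        for b in blobs(im,P,lo,hi,40): print(n,lo,*b)
E
```

```text
scene 2 186 [546.5 277.3] [67.1 61.8] 11.7 z 7.6 circ [548.7 276.7] 39.6 px [347. 181.]
scene 2 234 [ 428.  -293.7] [63.7 60.1] 12.1 z 6.9 circ [ 427.5 -292.2] 39.3 px [177. 214.]
scene 17 284 [596.5  61.8] [69.5 75.4] 78.9 z 30.1 circ [595.7  62.3] 46.4 px [299. 205.]
scene 17 67 [ 547.8 -124.2] [51.  23.5] 66.9 z 30.4 circ [ 539.4 -120.7] 25.6 px [239. 214.]
scene 17 97 [ 576.2 -292.9] [55.4 25.8] 71.8 z 28.7 circ [ 564.9 -289.2] 27.7 px [191. 239.]
scene 17 54 [ 677.2 -104.8] [43.5 12.1] 76.4 z 28.6 circ [ 672.9 -103.7] 21.8 px [263. 238.]
scene 52 125 [496.  389.4] [53.7 54.5] 77.1 z 60.7 circ [498.1 389.4] 30.7 px [368. 151.]
scene 52 48 [634.5 -91.2] [47.8 23.7] 67.6 z 58.2 circ [643.8 -95.1] 24.0 px [259. 221.]
scene 52 230 [ 557.9 -286.8] [56.1 54.5] 19.1 z 59.6 circ [ 556.6 -287. ] 30.5 px [189. 227.]
scene 68 82 [ 527.3 -117.6] [58.  63.4] 86.0 z 75.7 circ [ 526.9 -114.6] 32.7 px [237. 199.]
scene 68 113 [651.7 -99.4] [56.3 64.4] 64.9 z 75.6 circ [653.4 -98.5] 33.5 px [259. 222.]
side 2 304 [545.  273.7] [59.9 62. ] 11.8 z 5.9 circ [545.5 273.8] 38.0 px [213. 178.]
side 2 7
[... 2141 characters left out ...]
z 28.9 circ [ 557.1 -281. ] 29.2 px [235. 368.]
wrist 52 186 [648.4 -78.3] [51.9 14.9] 11.6 z 59.1 circ [649.9 -85.6] 26.0 px [300. 257.]
wrist 52 121 [ 549.8 -101.7] [ 5.4 32.6] 37.9 z 58.6 circ [ 547.7 -103.4] 16.3 px [217. 275.]
wrist 52 298 [ 655.6 -114. ] [51.5 27.5] 10.5 z 59.4 circ [ 653.6 -103. ] 25.8 px [306. 290.]
wrist 52 165 [ 533.5 -140.4] [35.1  7.5] 15.9 z 59.1 circ [ 532.7 -137.4] 17.6 px [203. 306.]
wrist 52 475 [ 557.8 -270.3] [21.8 54.5] 86.2 z 59.5 circ [ 557.1 -279.7] 27.3 px [230. 388.]
wrist 68 894 [ 652.6 -101. ] [62.4 61.3] 84.3 z 75.4 circ [ 652.7 -101.2] 31.7 px [304. 283.]
wrist 68 243 [ 549.7 -114.4] [17.3 49.5] 3.7 z 75.4 circ [ 542.3 -114.9] 24.8 px [216. 291.]
```

View pics/wrist0.png

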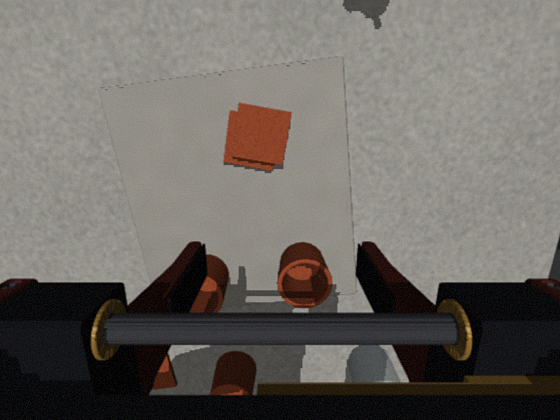

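The wrist view shows the stack at (257,136), a standing cup at (304,283), and the other partly behind the left finger. I'll go over the +y tile and look from near.

```bash
python3 -m creep '[-0.02,0.04,0,0,-0.04,0.08,0,0,-0.06,0.12,0,0,-0.07,0.16,0,0,-0.079,0.2,0,0,-0.079,0.24,0,0,-0.079,0.26,-0.02,0.1,-0.079,0.275,-0.05,0.2,-0.079,0.275,-0.08,0.2,-0.079,0.275,-0.08,0.2]' 1
python3 - <<'E'
from h import *
im,d,P,c=shot("wrist","w1.png")
print(get_obs()["ee_pos"],get_obs()["t"])
for b in blobs(im,P,2,12,100): print(*b)
E
```

```text
t: 2.33
ee_pos: [542.3, 274.6, 137.4]
orientation: [-1.984, -2.431, 0.013]
ft_force: [-1.0, -0.5, -0.4]
width: 88.1
grasp_force: 0.0
[543.67777431 274.47289679 139.96113794] 2.3833
3408 [547.1 275.8] [58.9 59.8] 13.2 z 7.0 circ [547.1 275.8] 41.2 px [287. 200.]
```

```bash
python3 -m creep '[0.001,0.001,-0.03,0.03,0.001,0.001,-0.07,0.03,0.001,0.001,-0.1,0.03,0.001,0.001,-0.12,0.03,0.001,0.001,-0.132,0.03,0.001,0.001,-0.137,0.03,0.001,0.001,-0.140,0.03,0.001,0.001,-0.140,0.03,0.001,0.001,-0.140,0.03]' 1
python3 -m creep '[0,0,0,0,0,0,0,0,0,0,0,0,0,0,0,0,0,0,0,0,0,0,0,0,0,0,0,0]' 0
```

```text
t: 3.13
ee_pos: [548.1, 276.4, 4.3]
orientation: [1.952, 2.461, 0.003]
ft_force: [0.7, -0.8, -0.2]
width: 87.8
grasp_force: 0.0
t: 3.72
ee_pos: [547.1, 276.1, 3.0]
orientation: [1.952, 2.462, 0.0]
ft_force: [-0.7, 0.2, 4.3]
width: 59.5
grasp_force: 30.0
```

```bash
python3 -m creep '[0,0,0.03,0,0,0,0.07,0,0,-0.02,0.11,0,0.005,-0.06,0.14,-0.1,0.015,-0.1,0.14,-0.2,0.02,-0.14,0.14,-0.3,0.03,-0.18,0.14,-0.4,0.04,-0.22,0.14,-0.4,0.05,-0.26,0.14,-0.4,0.05,-0.276,0.14,-0.4]' 0
python3 -m creep '[0,0,0,0,0,0,0,0,0,0,0,0]' 0
python3 - <<'E'
from h import *
im,d,P,c=shot("wrist","w2.png")
print(get_obs()["ee_pos"],get_obs()["t"])
for lo,hi in [(18,26.5),(26.5,36)]:
  for b in blobs(im,P,lo,hi,60): print(*b)
cv2.imwrite("pics/w2c.png",cv2.resize(im[:,:,::-1],(700,525)))
E
```

```text
t: 4.55
ee_pos: [598.1, -3.9, 142.8]
orientation: [2.403, 2.021, 0.001]
ft_force: [1.2, -1.2, 0.2]
width: 59.6
grasp_force: 30.0
t: 4.8
ee_pos: [596.6, 0.6, 142.4]
orientation: [-2.402, -2.024, 0.001]
ft_force: [0.4, 1.0, -0.5]
width: 59.2
grasp_force: 30.0
[596.61467144   1.09491206 142.44592961] 4.85
1141 [591.2  54.7] [58.7 59.5] 79.3 z 22.9 circ [590.5  54.9] 41.0 px [250. 159.]
4590 [602.8  62.9] [58.9 59.6] 80.3 z 30.0 circ [602.5  62.8] 41.2 px [275. 137.]
```

View pics/w2c.png

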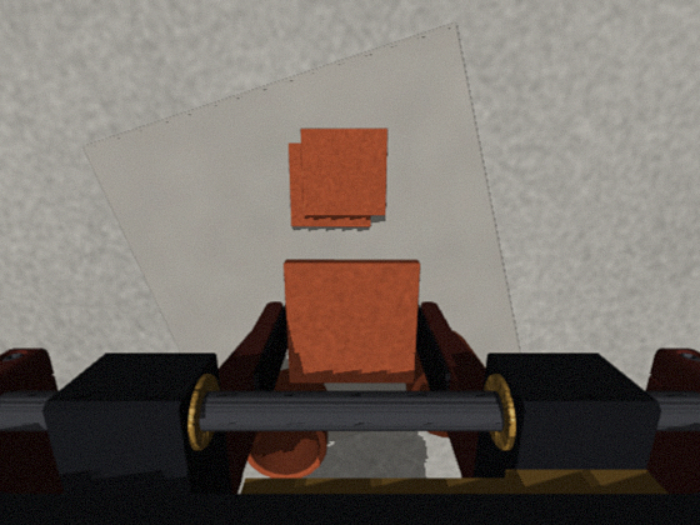

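Stack tiles are both at yaw ≈ -10°, offset by 12/8 mm. The held tile (350,320 in the picture) is square in the gripper. I'll lay it on.

```bash
python3 -m creep '[0,0.03,0,0,0,0.059,-0.02,-0.01,0,0.059,-0.05,-0.01,0,0.059,-0.08,-0.01,0,0.059,-0.1,-0.01,0,0.059,-0.106,-0.01,0,0.059,-0.1085,-0.01,0,0.059,-0.1085,-0.01,0,0.059,-0.1085,-0.01]' 0
python3 -m creep '[0,0,0,0,0,0,0,0,0,0,0,0,0,0,0,0,0,0,0,0]' 1
python3 -m creep '[0,0,0.03,0,0,0,0.07,0,0,0,0.11,0,-0.01,-0.04,0.14,0,-0.03,-0.08,0.14,0.1,-0.05,-0.12,0.14,0.2,-0.07,-0.16,0.14,0.3,-0.09,-0.2,0.14,0.35,-0.11,-0.24,0.14,0.35,-0.13,-0.28,0.14,0.35]' 1
python3 -m creep '[-0.02,-0.04,0,0,-0.04,-0.074,-0.03,0,-0.04,-0.074,-0.03,0,-0.04,-0.074,-0.03,0,-0.04,-0.074,-0.03,0]' 1
python3 - <<'E'
from h import *
im,d,P,c=shot("wrist","w3.png")
print(get_obs()["ee_pos"],get_obs()["t"])
for b in blobs(im,P,2,12,60): print(*b)
E
```

```text
t: 5.6
ee_pos: [598.0, 59.5, 35.4]
orientation: [2.411, 2.013, 0.003]
ft_force: [-0.9, 0.3, -0.3]
width: 59.6
grasp_force: 30.0
t: 6.02
ee_pos: [597.2, 58.9, 34.6]
orientation: [2.412, 2.012, 0.001]
ft_force: [0.3, -0.1, 0.0]
width: 86.6
grasp_force: 0.0
t: 6.85
ee_pos: [477.4, -199.3, 174.5]
orientation: [2.024, 2.402, 0.0]
ft_force: [-0.1, -0.1, 0.5]
width: 87.8
grasp_force: 0.0
t: 7.27
ee_pos: [438.4, -271.6, 144.0]
orientation: [-2.026, -2.4, -0.0]
ft_force: [1.1, 0.3, 0.3]
width: 87.6
grasp_force: 0.0
[ 439.18118446 -271.23755777  144.51382104] 7.3167
3093 [ 427.1 -295.7] [59.1 60.2] 8.8 z 7.0 circ [ 427.5 -295.7] 41.2 px [266. 219.]
167 [ 535.9 -274.3] [51.4 14. ] 52.3 z 7.6 circ [ 541.4 -278.6] 25.7 px [371. 216.]
```

```bash
python3 -m creep '[-0.012,-0.024,-0.03,-0.015,-0.012,-0.024,-0.07,-0.015,-0.012,-0.024,-0.1,-0.015,-0.012,-0.024,-0.12,-0.015,-0.012,-0.024,-0.132,-0.015,-0.012,-0.024,-0.138,-0.015,-0.012,-0.024,-0.1410,-0.015,-0.012,-0.024,-0.1410,-0.015,-0.012,-0.024,-0.1410,-0.015]' 1
python3 -m creep '[0,0,0,0,0,0,0,0,0,0,0,0,0,0,0,0,0,0,0,0,0,0,0,0,0,0,0,0]' 0
```

```text
t: 8.07
ee_pos: [427.6, -296.0, 4.3]
orientation: [2.041, 2.386, 0.0]
ft_force: [0.1, 0.0, 0.0]
width: 87.6
grasp_force: 0.0
t: 8.65
ee_pos: [426.7, -295.9, 3.5]
orientation: [2.043, 2.386, -0.0]
ft_force: [-1.8, -0.1, 5.3]
width: 59.6
grasp_force: 30.0
```

```bash
python3 -m creep '[0,0,0.03,0,0,0,0.07,0,0,0,0.11,0,0.01,0.02,0.14,0,0.03,0.055,0.14,-0.1,0.05,0.09,0.14,-0.2,0.07,0.12,0.14,-0.33,0.09,0.15,0.14,-0.33,0.105,0.185,0.14,-0.33,0.12,0.22,0.14,-0.33]' 0
python3 -m creep '[0.02,0.035,0,0,0.04,0.07,0,0,0.05,0.076,0,0,0.05,0.076,0,0,0.05,0.076,0,0,0.05,0.076,0,0]' 0
python3 - <<'E'
from h import *
im,d,P,c=shot("wrist","w4.png")
o=get_obs();print(o["ee_pos"],o["t"],Ro.from_rotvec(o["orientation"]).as_euler('xyz',degrees=True))
for lo,hi in [(18,26.5),(26.5,33.5),(33.5,45)]:
  for b in blobs(im,P,lo,hi,60): print(*b)
E
```

```text
t: 9.48
ee_pos: [547.1, -74.1, 143.0]
orientation: [-2.407, -2.018, 0.0]
ft_force: [-0.1, 0.2, -0.5]
width: 59.5
grasp_force: 30.0
t: 9.98
ee_pos: [595.4, -0.8, 142.6]
orientation: [-2.407, -2.017, 0.002]
ft_force: [-0.6, -0.5, -1.6]
width: 59.6
grasp_force: 30.0
[595.41021606  -1.06020376 142.78614433] 10.0333 [-1.79917450e+02  2.41965012e-02  7.98941458e+01]
564 [590.3  55.1] [60.1 58.5] 80.7 z 23.0 circ [590.7  55. ] 41.0 px [246. 156.]
413 [619.3  74.2] [41.8 81.5] 35.6 z 29.9 circ [603.1  62.6] 40.8 px [286. 113.]
4872 [599.7  59.1] [59.8 60.3] 78.7 z 37.0 circ [599.7  59.1] 41.6 px [273. 140.]
141 [537.2 -94. ] [ 7.2 36.7] 68.4 z 40.2 circ [535.9 -97.4] 18.3 px [238. 306.]
196 [ 523.7 -140.8] [ 7.9 34. ] 79.8 z 40.5 circ [ 524.4 -136.9] 17.0 px [236. 348.]
```

```bash
python3 -m creep '[0.0015,0.03,0,0,0.0015,0.06,-0.02,0,0.0015,0.06,-0.05,0,0.0015,0.06,-0.08,0,0.0015,0.06,-0.093,0,0.0015,0.06,-0.099,0,0.0015,0.06,-0.1015,0,0.0015,0.06,-0.1015,0,0.0015,0.06,-0.1015,0]' 0
python3 -m creep '[0,0,0,0,0,0,0,0,0,0,0,0,0,0,0,0,0,0,0,0]' 1
python3 -m creep '[0,0,-0.006,0,0,0,-0.012,0,0,0,-0.018,0,0,0,-0.022,0,0,0,-0.022,0,0,0,-0.022,0]' 1
python3 -m creep '[0,0,0,0,0,0,0,0,0,0,0,0,0,0,0,0,0,0,0,0,0,0,0,0,0,0,0,0]' 0
```

```text
t: 10.78
ee_pos: [599.1, 59.7, 43.0]
orientation: [2.407, 2.017, 0.003]
ft_force: [0.1, -0.6, -0.2]
width: 59.1
grasp_force: 30.0
t: 11.2
ee_pos: [598.3, 60.3, 42.0]
orientation: [2.407, 2.019, 0.001]
ft_force: [-0.0, 0.5, 0.0]
width: 87.4
grasp_force: 0.0
t: 11.7
ee_pos: [597.7, 60.2, 19.0]
orientation: [-2.407, -2.018, 0.002]
ft_force: [0.4, 0.2, -0.5]
width: 87.7
grasp_force: 0.0
t: 12.28
ee_pos: [597.6, 60.3, 19.8]
orientation: [-2.407, -2.018, 0.001]
ft_force: [-3.3, 1.5, 4.6]
width: 59.9
grasp_force: 30.0
```

```bash
python3 -m creep '[0,0,0,0,0,0,0,0,0,0,0,0,0,0,0,0,0,0,0.03,0,0,0,0.05,0]' 1
python3 -m creep '[0,0,0,0.12,0,0,0,0.24,0,0,0,0.36,0,0,0,0.48,0,0,0,0.6,0,0,0,0.72,0,0,0,0.84,0,0,0,0.96,0,0,0,1.08,0,0,0,1.2]' 1
python3 -m creep '[0,0,0,0.12,0,0,0,0.24,0,0,0,0.36,0,0,0,0.37,0,0,-0.02,0.37,0,0,-0.035,0.37,0,0,-0.045,0.37,0,0,-0.05,0.37,0,0,-0.05,0.37,0,0,-0.05,0.37]' 1
python3 -m creep '[0,0,0,0,0,0,0,0,0,0,0,0,0,0,0,0,0,0,0,0,0,0,0,0,0,0,0,0]' 0
python3 -m creep '[0,0,0,0,0,0,0,0,0,0,0,0,0,0,0,0,0,0,0.03,0,0,0,0.05,0]' 1
```

```text
t: 12.78
ee_pos: [597.7, 60.2, 69.9]
orientation: [-2.406, -2.018, 0.002]
ft_force: [-0.3, -0.2, -0.1]
width: 87.8
grasp_force: 0.0
t: 13.62
ee_pos: [598.3, 60.2, 69.6]
orientation: [0.838, 3.028, 0.0]
ft_force: [-0.1, -0.2, -0.8]
width: 88.0
grasp_force: 0.0
t: 14.45
ee_pos: [598.2, 60.2, 19.7]
orientation: [-0.277, -3.129, 0.0]
ft_force: [-0.2, -0.6, 0.7]
width: 87.8
grasp_force: 0.0
t: 15.03
ee_pos: [598.4, 60.0, 20.3]
orientation: [0.276, 3.129, -0.0]
ft_force: [-0.6, -3.0, 6.5]
width: 59.6
grasp_force: 30.0
t: 15.53
ee_pos: [597.4, 60.3, 69.7]
orientation: [-0.276, -3.127, 0.0]
ft_force: [0.9, 0.1, 0.7]
width: 87.5
grasp_force: 0.0
```

```bash
python3 -m creep '[0,0,0,-0.12,0,0,0,-0.24,0,0,0,-0.36,0,0,0,-0.48,0,0,0,-0.6,0,0,0,-0.72,0,0,0,-0.84,0,0,0,-0.96,0,0,0,-1.08,0,0,0,-1.2]' 1
python3 -m creep '[0,0,0,-0.12,0,0,0,-0.24,0,0,0,-0.36,0,0,0,-0.37,0,0,-0.02,-0.37,0,0,-0.035,-0.37,0,0,-0.045,-0.37,0,0,-0.05,-0.37,0,0,-0.05,-0.37,0,0,-0.05,-0.37]' 1
python3 -m creep '[0,0,0,0,0,0,0,0,0,0,0,0,0,0,0,0,0,0,0,0,0,0,0,0,0,0,0,0]' 0
python3 -m creep '[0,0,0,0,0,0,0,0,0,0,0,0,0,0,0,0,0,0,0.03,0,0,0,0.07,0,0,-0.03,0.1,0,0,-0.06,0.13,0,0,-0.06,0.13,0,0,-0.06,0.13,0]' 1
python3 - <<'E'
from h import *
im,d,P,c=shot("wrist","w5.png")
o=get_obs();print(o["ee_pos"],o["t"],Ro.from_rotvec(o["orientation"]).as_euler('xyz',degrees=True))
for lo,hi in [(18,26.5),(26.5,33.5),(33.5,40.5),(40.5,50)]:
  for b in blobs(im,P,lo,hi,30): print(*b)
cv2.imwrite("pics/w5c.png",cv2.resize(im[60:240,160:400,::-1],(800,600)))
E
```

```text
t: 16.37
ee_pos: [597.9, 60.4, 69.5]
orientation: [-2.002, -2.421, 0.0]
ft_force: [-0.9, -0.1, -0.0]
width: 88.0
grasp_force: 0.0
t: 17.2
ee_pos: [598.1, 60.3, 19.7]
orientation: [-2.406, -2.02, 0.0]
ft_force: [0.3, -0.3, 0.7]
width: 87.9
grasp_force: 0.0
t: 17.78
ee_pos: [598.3, 60.2, 20.1]
orientation: [2.407, 2.019, 0.0]
ft_force: [-2.0, -0.1, 4.4]
width: 60.1
grasp_force: 30.0
t: 18.62
ee_pos: [599.4, -1.0, 151.6]
orientation: [2.407, 2.014, 0.005]
ft_force: [-0.6, 0.6, 0.2]
width: 87.7
grasp_force: 0.0
[ 5.98126045e+02 -9.76691490e-02  1.49937565e+02] 18.6667 [ 1.79950398e+02 -1.91106675e-02  7.98933361e+01]
121 [644.4 -80. ] [45.8 12.1] 21.1 z 22.8 circ [646.6 -85.7] 22.9 px [334. 264.]
373 [ 654.5 -118.2] [34.1 16.3] 13.6 z 22.3 circ [ 654.4 -118.4] 17.2 px [349. 295.]
102 [535.1 -94.8] [ 9.1 39. ] 71.0 z 22.9 circ [533.6 -99.1] 19.5 px [238. 293.]
114 [644.8 -78.1] [42.1  9.3] 19.3 z 30.3 circ [646.3 -82.3] 21.0 px [336. 266.]
59 [533.3 -91.2] [ 3.3 22.9] 76.8 z 30.3 circ [533.  -92.5] 11.5 px [234. 295.]
37 [ 550.2 -101.9] [ 1.5 15.3] 35.8 z 29.9 circ [ 549.6 -102.4] 7.7 px [251. 301.]
129 [ 652.8 -122.3] [ 8.6 35.9] 88.4 z 30.3 circ [ 653. -118.] 18.0 px [349. 304.]
119 [642.4 -79.5] [44.7 10.5] 25.6 z 37.0 circ [644.6 -84.2] 22.4 px [336. 270.]
139 [535.6 -96.9] [13.8 49.1] 68.7 z 37.0 circ [ 533.1 -103.4] 24.5 px [236. 301.]
118 [ 654.5 -123.4] [32.5  7.4] 3.7 z 36.8 circ [ 654.3 -120.1] 16.3 px [353. 308.]
4699 [598.8  59. ] [59.1 59. ] 80.0 z 44.0 circ [598.7  59. ] 41.1 px [267. 141.]
173 [639.6 -81.3] [48.6 12.5] 33.4 z 45.3 circ [643.  -86.5] 24.3 px [336. 274.]
168 [528.3 -92.9] [ 9.4 42.8] 88.1 z 45.3 circ [528.1 -97.3] 21.4 px [230. 304.]
58 [ 665.7 -122.7] [15.1  2.4] 31.4 z 43.9 circ [ 665.2 -121.8] 7.6 px [366. 308.]
122 [ 524.6 -142.2] [ 6.  29.5] 83.7 z 46.3 circ [ 524.9 -139.6] 14.8 px [233. 347.]
```

View pics/w5c.png

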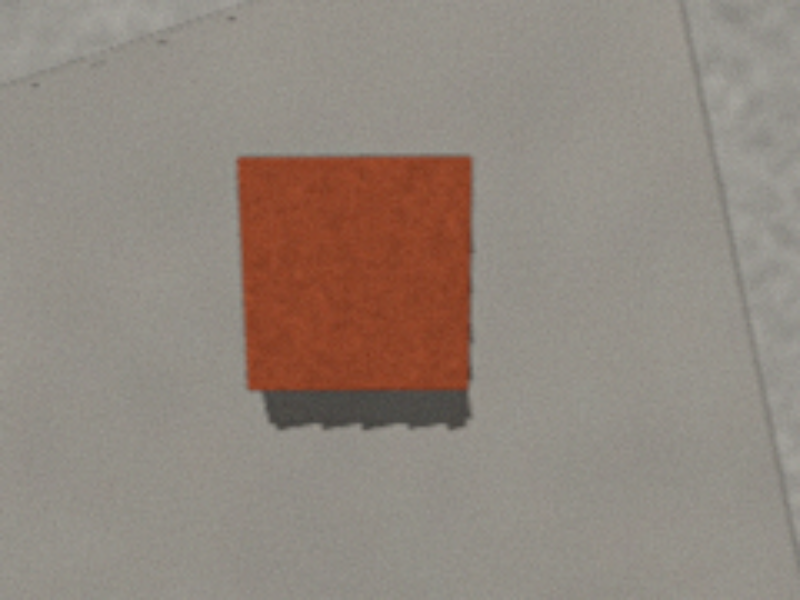

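The stack is flush: one clean square, seen at (355,270) in the crop, at height 44. Next I'll measure the cups from near, all with the same viewing geometry.

```bash
cat >> h.py <<'E'
from scipy.optimize import least_squares
def circles(im,P,c,ztop,tol=4,zhi=5):
    K,R,p,ray=c
    m=(red(im)&(P[...,2]>ztop-tol)&(P[...,2]<ztop+zhi)).astype(np.uint8)
    n,l,s,_=cv2.connectedComponentsWithStats(m,connectivity=8)
    for i in range(1,n):
        if s[i,4]<300: continue
        ct=cv2.findContours((l==i).astype(np.uint8),cv2.RETR_EXTERNAL,cv2.CHAIN_APPROX_NONE)[0][0]
        h=cv2.convexHull(ct)[:,0]
        r=ray[h[:,1],h[:,0]]; q=(p+r*((ztop-p[2])/r[:,2])[:,None])[:,:2]
        f=least_squares(lambda x:np.hypot(q[:,0]-x[0],q[:,1]-x[1])-x[2],[*q.mean(0),30],loss='soft_l1',f_scale=.5)
        print("circ",f.x.round(2),"n",s[i,4],"res",np.abs(f.fun).max().round(2),"px",h.mean(0).round())
def pose():
    o=get_obs(); print("t",round(o["t"],2),o["ee_pos"].round(2),Ro.from_rotvec(o["orientation"]).as_euler('xyz',degrees=True).round(2),"w",round(o["width"],1),"F",o["ft_force"].round(1))
E
python3 -m creep '[0.01,-0.04,0,0.1,0.02,-0.08,0,0.178,0.04,-0.11,0,0.178,0.053,-0.14,0,0.178,0.053,-0.161,0,0.178,0.053,-0.161,0,0.178,0.053,-0.161,0,0.178,0.053,-0.161,0,0.178]' 1
python3 -c "
from h import *
im,d,P,c=shot('wrist','w6.png');circles(im,P,c,76);pose()"
python3 -m creep '[-0.04,0,0,0,-0.08,-0.01,0,0,-0.12,-0.018,0,0,-0.126,-0.018,0,0,-0.126,-0.018,0,0,-0.126,-0.018,0,0,-0.126,-0.018,0,0]' 1
python3 -c "
from h import *
im,d,P,c=shot('wrist','w7.png');circles(im,P,c,76);pose()"
python3 -m creep '[0.01,-0.04,0,0,0.02,-0.08,0,0,0.029,-0.12,0,0,0.029,-0.15,0,0,0.029,-0.169,-0.016,0,0.029,-0.169,-0.016,0,0.029,-0.169,-0.016,0,0.029,-0.169,-0.016,0]' 1
python3 -c "
from h import *
im,d,P,c=shot('wrist','w8.png');circles(im,P,c,60);pose()
for n in ['scene','side']:
  im,d,P,c=shot(n,n+'1.png')
  for b in blobs(im,P,2,12,30): print(n,*b)"

```

```text
t: 19.33
ee_pos: [650.0, -159.1, 147.9]
orientation: [-2.215, -2.223, 0.002]
ft_force: [-0.9, -0.1, -0.8]
width: 87.7
grasp_force: 0.0
circ [ 652.73 -102.     31.07] n 1693 res 0.21 px [287. 148.]
circ [ 527.83 -118.85   31.61] n 1803 res 0.79 px [122. 168.]
t 19.38 [ 650.28 -158.86  148.39] [-1.7987e+02 -6.0000e-02  9.0250e+01] w 87.8 F [ 0.1 -0.  -0.3]
t: 19.97
ee_pos: [527.1, -178.3, 150.2]
orientation: [2.215, 2.225, 0.002]
ft_force: [1.2, -0.0, 0.1]
width: 87.8
grasp_force: 0.0
circ [ 651.58 -101.96   31.46] n 1979 res 0.64 px [450. 121.]
circ [ 526.31 -119.17   31.1 ] n 1683 res 0.26 px [279. 139.]
t 20.02 [ 527.05 -178.37  150.03] [1.799e+02 3.000e-02 9.024e+01] w 87.7 F [ 0.5 -0.6 -0.3]
t: 20.68
ee_pos: [554.6, -346.8, 133.3]
orientation: [-2.217, -2.225, -0.0]
ft_force: [0.2, 0.2, 0.9]
width: 87.7
grasp_force: 0.0
circ [ 555.34 -289.93   28.29] n 4386 res 0.26 px [283. 148.]
t 20.73 [ 554.69 -346.54  133.73] [-1.7999e+02 -2.0000e-02  9.0240e+01] w 87.9 F [0.7 1.2 0.5]
side 30 [ 534.5 -310.7] [ 6.9 33.9] 43.9 z 10.4 circ [ 537.  -308.4] 17.0 px [341. 344.]
```

```bash
python3 -m creep '[0.0005,0.03,0,0,0.0005,0.057,0,0,0.0005,0.057,-0.02,0,0.0005,0.057,-0.05,0,0.0005,0.057,-0.08,0,0.0005,0.057,-0.1,0,0.0005,0.057,-0.114,0,0.0005,0.057,-0.1185,0,0.0005,0.057,-0.1185,0,0.0005,0.057,-0.1185,0]' 1
python3 -c "
from h import *
pose()"
python3 -m creep '[0,0,0,0,0,0,0,0,0,0,0,0,0,0,0,0,0,0,0,0,0,0,0,0,0,0,0,0]' 0
python3 -c "
from h import *
pose()"
python3 -m creep '[0,0,0.01,0,0,0,0.03,0,0,0,0.06,0,0,0,0.1,0,0,0,0.14,0,0,0,0.14,0,0,0,0.14,0,0,0,0.14,0]' 0
python3 -c "
from h import *
im,d,P,c=shot('wrist','w9.png');pose();circles(im,P,c,185,8,20)"
```

```text
t: 21.67
ee_pos: [555.4, -290.9, 16.2]
orientation: [2.217, 2.224, 0.001]
ft_force: [0.1, -0.5, 0.6]
width: 87.7
grasp_force: 0.0
t 21.67 [ 555.39 -290.9    16.16] [1.7993e+02 4.0000e-02 9.0190e+01] w 87.7 F [ 0.1 -0.5  0.6]
t: 22.25
ee_pos: [555.0, -291.1, 16.0]
orientation: [2.218, 2.224, 0.0]
ft_force: [-0.7, -0.1, 6.2]
width: 65.1
grasp_force: 30.0
t 22.25 [ 554.98 -291.07   16.03] [1.7995e+02 3.0000e-02 9.0160e+01] w 65.1 F [-0.7 -0.1  6.2]
t: 22.92
ee_pos: [554.0, -290.4, 155.0]
orientation: [-2.218, -2.224, 0.0]
ft_force: [-0.7, -0.2, -2.2]
width: 65.5
grasp_force: 30.0
t 22.97 [ 553.52 -290.18  153.99] [-1.7988e+02 -7.0000e-02  9.0170e+01] w 65.0 F [-0.3  0.6 -2. ]
circ [ 554.81 -290.73   32.77] n 9960 res 2.71 px [274. 260.]
circ [ 509.77 -280.59   11.07] n 438 res 3.86 px [201. 270.]
circ [ 596.03 -282.97    8.65] n 411 res 3.15 px [365. 272.]
```

View pics/w9.png

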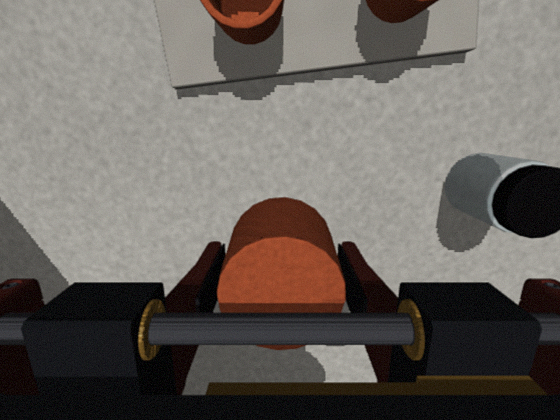

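Held cup is seen at (282,270), centred between the pads. I'll check its tilt and its centre relative to the TCP.

```bash
cat >> h.py <<'E'
def held(im,d,P,c,off=44.5):
    o=get_obs(); e=o["ee_pos"]; zt=e[2]+off; K,R,p,ray=c
    m=red(im)&(abs(P[...,2]-zt)<6)&(np.hypot(P[...,0]-e[0],P[...,1]-e[1])<36)
    n,l,s,_=cv2.connectedComponentsWithStats(m.astype(np.uint8)); m=l==1+s[1:,4].argmax()
    q=P[m]; A=np.c_[q[:,:2]-q[:,:2].mean(0),np.ones(len(q))]; f=np.linalg.lstsq(A,q[:,2],rcond=None)[0]
    g=abs(A@f-q[:,2])<2.5; f=np.linalg.lstsq(A[g],q[g,2],rcond=None)[0]
    print("held plane slope",f[:2].round(3),"z",f[2].round(1),"rel",(f[2]-e[2]).round(1),"xext",(np.percentile(q[g,0],[.5,99.5])-e[0]).round(1),"yext",(np.percentile(q[g,1],[.5,99.5])-e[1]).round(1),"n",g.sum())
    k=np.zeros(m.shape,np.uint8); k[m]=1
    ct=max(cv2.findContours(k,cv2.RETR_EXTERNAL,cv2.CHAIN_APPROX_NONE)[0],key=len)[:,0]
    r=ray[ct[:,1],ct[:,0]]; w=(p+r*((f[2]-p[2])/r[:,2])[:,None])[:,:2]-e[:2]
    h=least_squares(lambda x:np.hypot(w[:,0]-x[0],w[:,1]-x[1])-28.3,[0,0],loss='soft_l1',f_scale=.5); print("centre rel TCP",h.x.round(2))
E
python3 -m creep '[0,0,0,0,0,0,0,0,0,0,0.015,0]' 0
python3 -c "
from h import *
for i in range(3):
  im,d,P,c=shot('wrist','w10.png');pose();held(im,d,P,c)"
```

```text
t: 23.22
ee_pos: [552.2, -289.5, 166.1]
orientation: [-2.213, -2.22, 0.003]
ft_force: [-0.2, 1.0, -1.0]
width: 65.4
grasp_force: 30.0
t 23.27 [ 554.46 -290.69  170.64] [-1.7993e+02 -4.0000e-02  9.0170e+01] w 65.2 F [ 1.2 -0.9  1.1]
held plane slope [-0.006  0.003] z 210.2 rel 39.5 xext [-28.6  26.1] yext [-5.1 30.4] n 7739
centre rel TCP [-1.18  3.19]
t 23.32 [ 555.19 -291.1   170.54] [1.7995e+02 3.0000e-02 9.0170e+01] w 65.0 F [ 0.8  0.  -1.8]
held plane slope [-0.001 -0.01 ] z 214.5 rel 44.0 xext [-27.3  27.6] yext [-5.7 30.2] n 8376
centre rel TCP [0.09 4.52]
t 23.37 [ 554.91 -290.94  169.97] [1.7997e+02 1.0000e-02 9.0170e+01] w 65.1 F [ 0.5 -0.1 -1.4]
held plane slope [ 0.002 -0.012] z 214.4 rel 44.4 xext [-26.5  28.6] yext [-6.3 29.7] n 8364
centre rel TCP [1.02 4.07]
```

```bash
python3 -m creep '[-0.008,0.03,0,0,-0.02,0.065,0,0,-0.028,0.095,0,0,-0.028,0.102,0,0,-0.028,0.102,0,0,-0.028,0.102,0,0,-0.028,0.102,0,0,-0.028,0.102,0,0,-0.028,0.102,0,0]' 0
python3 -c "
from h import *
for i in range(3):
  im,d,P,c=shot('wrist','w11.png');pose();circles(im,P,c,76)"
```

```text
t: 24.12
ee_pos: [526.9, -189.8, 170.0]
orientation: [2.219, 2.223, 0.0]
ft_force: [0.3, -0.6, -1.5]
width: 65.0
grasp_force: 30.0
t 24.17 [ 526.76 -189.66  170.01] [180.     0.    90.11] w 65.4 F [-0.8 -0.7 -1.8]
circ [ 651.77 -102.13   31.37] n 1724 res 0.6 px [441. 106.]
circ [ 526.42 -119.25   31.02] n 1465 res 0.37 px [279. 126.]
t 24.22 [ 526.7  -189.51  170.05] [180.     0.    90.11] w 65.2 F [ 0.5  0.2 -1.3]
circ [ 651.63 -102.1    31.38] n 1734 res 0.5 px [438. 109.]
circ [ 526.39 -119.28   31.05] n 1488 res 0.26 px [277. 128.]
t 24.27 [ 526.63 -189.35  170.07] [180.     0.    90.13] w 65.2 F [ 0.3 -0.5 -2.3]
circ [ 651.68 -102.13   31.4 ] n 1733 res 0.44 px [439. 105.]
circ [ 526.4  -119.31   31.04] n 1480 res 0.31 px [278. 128.]
```

```bash
python3 -m creep '[-0.0005,0.03,0,0,-0.0005,0.06,0,0,-0.0005,0.069,0,0,-0.0005,0.069,-0.03,0,-0.0005,0.069,-0.055,0,-0.0005,0.069,-0.07,0,-0.0005,0.069,-0.075,0,-0.0005,0.069,-0.075,0,-0.0005,0.069,-0.075,0,-0.0005,0.069,-0.075,0]' 0
python3 -c "
from h import *
pose()
im,d,P,c=shot('side','s2.png');pose()
cv2.imwrite('pics/s2c.png',cv2.resize(im[170:320,190:390,::-1],(800,600),interpolation=cv2.INTER_CUBIC))"
```

```text
t: 25.1
ee_pos: [527.0, -120.2, 96.3]
orientation: [2.217, 2.223, 0.002]
ft_force: [0.1, 0.0, -1.4]
width: 65.6
grasp_force: 30.0
t 25.1 [ 527.04 -120.23   96.25] [1.7989e+02 3.0000e-02 9.0160e+01] w 65.6 F [ 0.1  0.  -1.4]
t 25.15 [ 527.04 -120.17   96.34] [1.7988e+02 3.0000e-02 9.0160e+01] w 65.0 F [-0.1 -0.1 -0.8]
```

View pics/s2c.png

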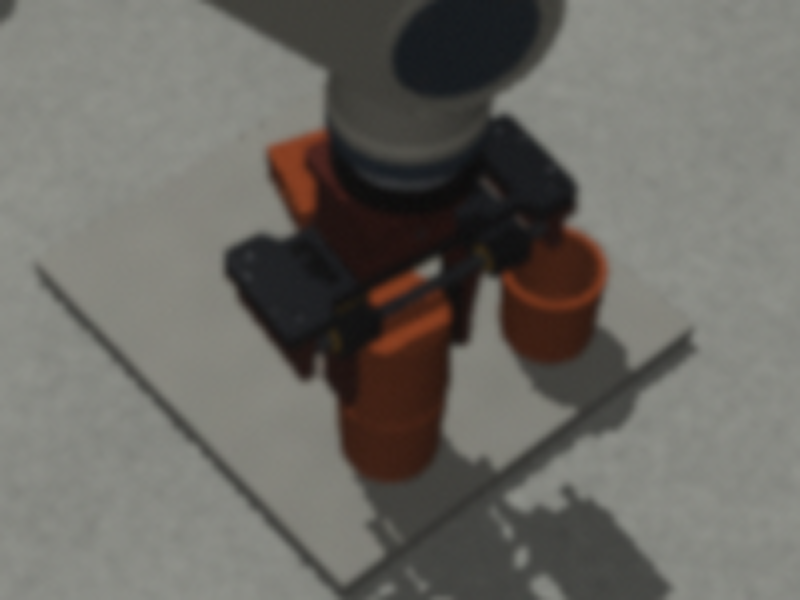

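The held cup sits just over the standing one (390,400), aligned. I'll lower it gently while reading the force.

```bash
python3 -m creep '[-0.0008,0,-0.001,0,-0.0008,0,-0.002,0,-0.0008,0,-0.003,0,-0.0008,0,-0.003,0,-0.0008,0,-0.003,0]' 0
python3 -m creep '[0,0,-0.0005,0,0,0,-0.001,0,0,0,-0.001,0]' 0
python3 -m creep '[0,0,-0.0005,0,0,0,-0.0005,0]' 0
```

```text
t: 25.57
ee_pos: [525.3, -119.8, 92.2]
orientation: [2.218, 2.225, 0.0]
ft_force: [-0.2, -0.7, -1.1]
width: 65.3
grasp_force: 30.0
t: 25.82
ee_pos: [525.4, -119.8, 92.0]
orientation: [2.218, 2.225, 0.0]
ft_force: [-2.4, 0.6, 7.7]
width: 65.0
grasp_force: 30.0
t: 25.98
ee_pos: [525.4, -119.8, 92.0]
orientation: [2.218, 2.225, 0.0]
ft_force: [-4.5, 0.5, 13.5]
width: 65.6
grasp_force: 30.0
```

```bash
python3 -m creep '[0,0,0.002,0,0,0,0.002,0,0.0007,-0.0005,0.002,0,0.0007,-0.0005,0.002,0,0.0007,-0.0005,0.0015,0,0.0007,-0.0005,0.001,0,0.0007,-0.0005,0.0007,0,0.0007,-0.0005,0.0007,0,0.0007,-0.0005,0.0007,0]' 0
python3 -m creep '[0,0,0,0,0,0,0,0,0,0,0,0,0,0,0,0,0,0,0,0,0,0,0,0]' 1
python3 -m creep '[0,0,0.01,0,0,0,0.03,0,0,0,0.065,0,0,0,0.1,0,0,-0.03,0.12,0,0,-0.06,0.12,0,0,-0.06,0.12,0,0,-0.06,0.12,0,0,-0.06,0.12,0]' 1
python3 -c "
from h import *
im,d,P,c=shot('wrist','w12.png');pose();circles(im,P,c,136)
circles(im,P,c,76)
im,d,P,c=shot('side','s3.png')
cv2.imwrite('pics/s3c.png',cv2.resize(im[170:320,190:390,::-1],(800,600),interpolation=cv2.INTER_CUBIC))"
```

```text
t: 26.73
ee_pos: [526.1, -120.3, 92.0]
orientation: [2.218, 2.225, 0.0]
ft_force: [-2.9, 0.0, 8.1]
width: 65.3
grasp_force: 30.0
t: 27.23
ee_pos: [525.9, -120.2, 91.2]
orientation: [-2.218, -2.225, 0.0]
ft_force: [0.8, 1.0, -0.0]
width: 87.5
grasp_force: 0.0
t: 27.98
ee_pos: [525.4, -179.8, 211.2]
orientation: [-2.218, -2.223, 0.0]
ft_force: [0.0, -0.3, -0.1]
width: 87.8
grasp_force: 0.0
t 28.03 [ 525.37 -179.45  210.98] [-1.7993e+02 -4.0000e-02  9.0180e+01] w 87.7 F [ 0.1 -0.5  0.7]
circ [ 526.68 -119.11   28.28] n 4361 res 0.21 px [281. 142.]
circ [ 651.82 -102.02   31.24] n 1186 res 0.42 px [415. 120.]
```

View pics/s3c.png

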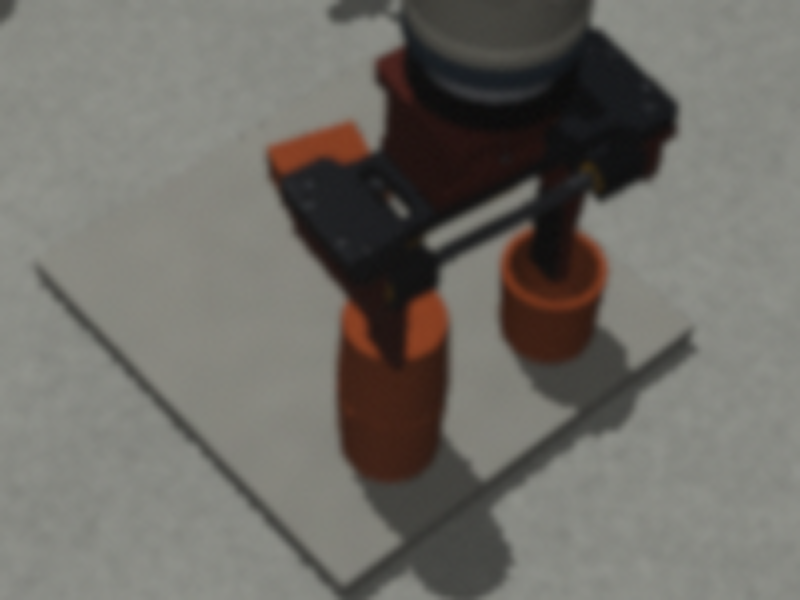

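First pair stands well aligned (395,400 in the crop); measured offset is below 1 mm. Now to the second upside-down cup.

```bash
python3 -m creep '[0,0.04,0,0,0,0.08,0,0,0,0.12,0,0,0,0.16,0,0,0,0.2,0,0,0,0.24,0,0,-0.01,0.28,0,0,-0.02,0.315,0,0,-0.03,0.35,0,0,-0.03,0.39,0,0]' 1
python3 -m creep '[0,0.03,-0.02,0,0,0.06,-0.045,0,0,0.09,-0.07,0,0,0.115,-0.077,0,0,0.115,-0.077,0,0,0.115,-0.077,0,0,0.115,-0.077,0,0,0.115,-0.077,0]' 1
python3 -c "
from h import *
for i in range(2):
  im,d,P,c=shot('wrist','w13.png');pose();circles(im,P,c,60)"
```

```text
t: 28.92
ee_pos: [492.9, 211.5, 210.7]
orientation: [-2.216, -2.225, 0.004]
ft_force: [1.6, -0.2, 0.0]
width: 87.6
grasp_force: 0.0
t: 29.58
ee_pos: [495.9, 324.1, 134.9]
orientation: [2.218, 2.224, 0.0]
ft_force: [0.4, -0.5, 0.1]
width: 87.8
grasp_force: 0.0
t 29.63 [496.22 323.94 135.08] [ 1.7996e+02 -2.0000e-02  9.0120e+01] w 88.0 F [-0.2 -0.1  0.4]
circ [495.59 387.42  28.27] n 4423 res 0.27 px [279. 139.]
t 29.68 [496.33 323.91 135.14] [ 1.7996e+02 -2.0000e-02  9.0110e+01] w 87.8 F [ 0.4 -1.  -0.2]
circ [495.71 387.43  28.27] n 4421 res 0.28 px [279. 138.]
```

```bash
python3 -m creep '[-0.0005,0.03,0,0,-0.0005,0.0635,0,0,-0.0005,0.0635,-0.02,0,-0.0005,0.0635,-0.05,0,-0.0005,0.0635,-0.08,0,-0.0005,0.0635,-0.1,0,-0.0005,0.0635,-0.114,0,-0.0005,0.0635,-0.119,0,-0.0005,0.0635,-0.119,0,-0.0005,0.0635,-0.119,0]' 1
python3 -m creep '[0,0,0,0,0,0,0,0,0,0,0,0,0,0,0,0,0,0,0,0,0,0,0,0,0,0,0,0]' 0
python3 -m creep '[0,0,0.01,0,0,0,0.03,0,0,0,0.06,0,0,0,0.1,0,0,0,0.14,0,0,-0.03,0.16,0,0,-0.07,0.18,0,0.02,-0.105,0.18,0,0.04,-0.14,0.18,0,0.06,-0.175,0.18,0]' 0
python3 -m creep '[0.02,-0.035,0,0,0.04,-0.07,0,0,0.06,-0.105,0,0,0.08,-0.14,0,0,0.093,-0.177,0,0,0.093,-0.21,0,0,0.093,-0.25,0,0,0.093,-0.29,0,0,0.093,-0.33,0,0,0.093,-0.37,0,0]' 0
python3 -c "
from h import *
pose()"
```

```text
t: 30.52
ee_pos: [496.3, 388.3, 16.3]
orientation: [2.219, 2.224, 0.002]
ft_force: [0.0, -0.3, 0.6]
width: 87.8
grasp_force: 0.0
t: 31.1
ee_pos: [495.8, 388.6, 16.3]
orientation: [2.218, 2.225, 0.002]
ft_force: [-1.4, -1.0, 7.1]
width: 65.4
grasp_force: 30.0
t: 31.93
ee_pos: [555.8, 211.7, 196.8]
orientation: [2.216, 2.225, 0.002]
ft_force: [0.0, 0.8, -2.1]
width: 65.4
grasp_force: 30.0
t: 32.77
ee_pos: [647.9, -158.6, 195.7]
orientation: [-2.218, -2.225, 0.0]
ft_force: [1.4, 1.0, -1.4]
width: 65.7
grasp_force: 30.0
t 32.77 [ 647.85 -158.57  195.66] [-179.98   -0.     90.18] w 65.7 F [ 1.4  1.  -1.4]
```

```bash
python3 -m creep '[0.003,-0.013,-0.02,0,0.003,-0.013,-0.02,0,0.003,-0.013,-0.02,0,0.003,-0.013,-0.02,0,0.003,-0.013,-0.02,0]' 0
python3 -c "
from h import *
for i in range(3):
  im,d,P,c=shot('wrist','w14.png');pose();circles(im,P,c,76)"
```

```text
t: 33.18
ee_pos: [651.8, -168.4, 176.1]
orientation: [2.216, 2.226, 0.001]
ft_force: [-0.3, -0.3, -0.5]
width: 65.5
grasp_force: 30.0
t 33.23 [ 651.89 -168.41  176.23] [179.95   0.    90.27] w 65.2 F [ 1.  -0.6  0.2]
circ [ 652.76 -102.05   31.02] n 1391 res 0.31 px [282. 132.]
t 33.28 [ 651.92 -168.44  176.2 ] [1.7995e+02 1.0000e-02 9.0270e+01] w 65.5 F [-0.7  0.2 -1.3]
circ [ 652.74 -102.01   31.  ] n 1385 res 0.38 px [284. 132.]
t 33.33 [ 651.89 -168.6   176.14] [1.7995e+02 1.0000e-02 9.0270e+01] w 65.4 F [-0.2  0.6 -1.8]
circ [ 652.73 -102.     31.01] n 1395 res 0.26 px [285. 133.]
```

```bash
python3 -m creep '[0.0008,0.03,0,0,0.0008,0.06,0,0,0.0008,0.0675,0,0,0.0008,0.0675,-0.03,0,0.0008,0.0675,-0.055,0,0.0008,0.0675,-0.073,0,0.0008,0.0675,-0.08,0,0.0008,0.0675,-0.08,0,0.0008,0.0675,-0.08,0,0.0008,0.0675,-0.08,0]' 0
python3 -m creep '[0,0,0,0,0,0,0,0]' 0
python3 -m creep '[0,0,-0.001,0,0,0,-0.002,0,0,0,-0.0025,0,0,0,-0.0025,0,0,0,-0.0025,0]' 0
```

```text
t: 34.17
ee_pos: [653.3, -102.4, 96.8]
orientation: [2.217, 2.224, 0.002]
ft_force: [0.5, -0.3, -1.4]
width: 65.3
grasp_force: 30.0
t: 34.33
ee_pos: [653.0, -102.5, 96.7]
orientation: [2.217, 2.224, 0.002]
ft_force: [-0.1, -0.3, -1.4]
width: 65.2
grasp_force: 30.0
t: 34.75
ee_pos: [652.2, -102.3, 92.8]
orientation: [-2.218, -2.225, 0.0]
ft_force: [-1.0, -0.9, -1.3]
width: 65.2
grasp_force: 30.0
```

Correct by +0.4 mm in x and +1.3 mm in y before the last of the lowering.

```bash
python3 -m creep '[0.0004,0.0013,0.0005,0,0.0004,0.0013,0.0005,0,0.0004,0.0013,0.0005,0,0.0004,0.0013,0,0,0.0004,0.0013,0,0]' 0
python3 -m creep '[0,0,-0.0005,0,0,0,-0.0005,0,0,0,-0.0005,0]' 0
python3 -m creep '[0,0,-0.0005,0,0,0,-0.0005,0]' 0
```

```text
t: 35.17
ee_pos: [652.6, -100.9, 92.8]
orientation: [-2.218, -2.225, 0.0]
ft_force: [-0.1, 1.1, -1.9]
width: 65.5
grasp_force: 30.0
t: 35.42
ee_pos: [652.7, -101.0, 92.3]
orientation: [-2.218, -2.225, 0.0]
ft_force: [-0.3, -0.2, -1.9]
width: 65.0
grasp_force: 30.0
t: 35.58
ee_pos: [652.7, -101.0, 92.2]
orientation: [2.218, 2.225, -0.0]
ft_force: [-0.9, 0.2, 2.0]
width: 65.1
grasp_force: 30.0
```

```bash
python3 -m creep '[0,0,-0.0003,0,0,0,-0.0003,0,0,0,-0.0003,0]' 0
python3 -m creep '[0,0,0,0,0,0,0,0,0,0,0,0,0,0,0,0,0,0,0,0,0,0,0,0]' 1
python3 -m creep '[0,0,0.01,0,0,0,0.03,0,0,0,0.065,0,0,0,0.1,0,0,-0.03,0.12,0,0,-0.06,0.12,0,0,-0.06,0.12,0,0,-0.06,0.12,0,0,-0.06,0.12,0]' 1
python3 -c "
from h import *
im,d,P,c=shot('wrist','w15.png');pose();circles(im,P,c,136)"
python3 -m creep '[0,-0.04,0.01,0,0,-0.08,0.02,0,0,-0.12,0.03,0,0,-0.16,0.03,0,0,-0.2,0.03,0,0,-0.2,0.03,0,0,-0.2,0.03,0]' 1
python3 -c "
from h import *
pose()
im,d,P,c=shot('scene','sc9.png')
cv2.imwrite('pics/sc9c.png',cv2.resize(im[150:270,190:350,::-1],(800,600),interpolation=cv2.INTER_CUBIC))
for z in (44,136): circles(im,P,c,z,5,6)
im,d,P,c=shot('side','sd9.png')
for z in (44,136): circles(im,P,c,z,5,6)
cv2.imwrite('pics/sd9c.png',cv2.resize(im[170:320,190:390,::-1],(800,600),interpolation=cv2.INTER_CUBIC))"
```

```text
t: 35.83
ee_pos: [652.7, -101.0, 92.2]
orientation: [2.218, 2.225, 0.0]
ft_force: [-2.2, 0.7, 4.6]
width: 64.9
grasp_force: 30.0
t: 36.33
ee_pos: [652.7, -101.0, 91.4]
orientation: [-2.218, -2.225, 0.0]
ft_force: [0.1, 0.3, -0.8]
width: 87.8
grasp_force: 0.0
t: 37.08
ee_pos: [652.3, -160.7, 211.5]
orientation: [-2.218, -2.223, 0.0]
ft_force: [-0.3, -0.1, -1.1]
width: 88.0
grasp_force: 0.0
t 37.13 [ 652.22 -160.24  211.2 ] [-1.7994e+02 -4.0000e-02  9.0180e+01] w 87.7 F [-0.1 -0.3 -0.6]
circ [ 653.5  -101.98   28.25] n 4317 res 0.27 px [285. 147.]
circ [ 528.38 -118.56   28.93] n 4239 res 0.92 px [120. 169.]
t: 37.72
ee_pos: [652.2, -361.8, 240.4]
orientation: [-2.219, -2.221, 0.0]
ft_force: [-0.9, 0.8, -0.3]
width: 87.7
grasp_force: 0.0
t 37.72 [ 652.2  -361.79  240.37] [-1.7993e+02 -6.0000e-02  9.0050e+01] w 87.7 F [-0.9  0.8 -0.3]
circ [595.77  55.78  37.14] n 423 res 8.23 px [271. 212.]
circ [ 649.51 -104.78   28.36] n 385 res 1.54 px [331. 221.]
circ [ 522.76 -122.08   28.75] n 449 res 2.34 px [290. 250.]
```

View pics/sc9c.png

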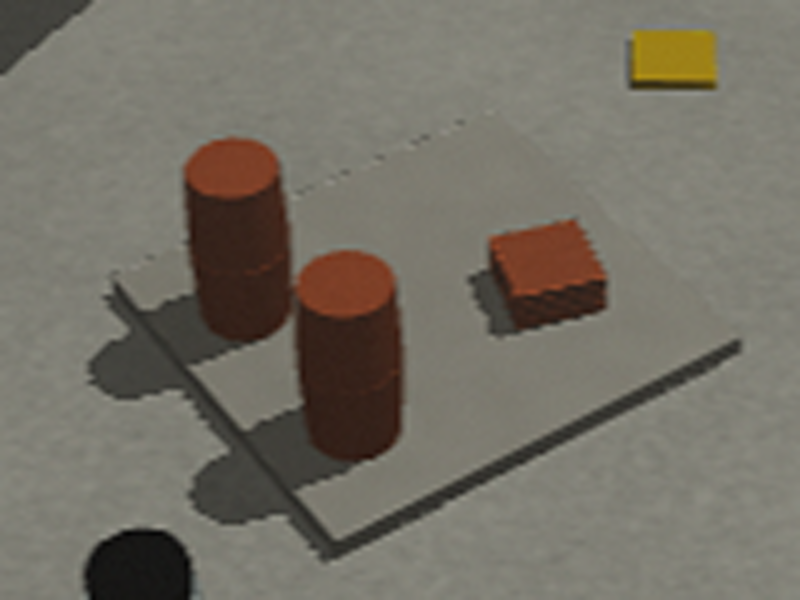

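View pics/sd9c.png

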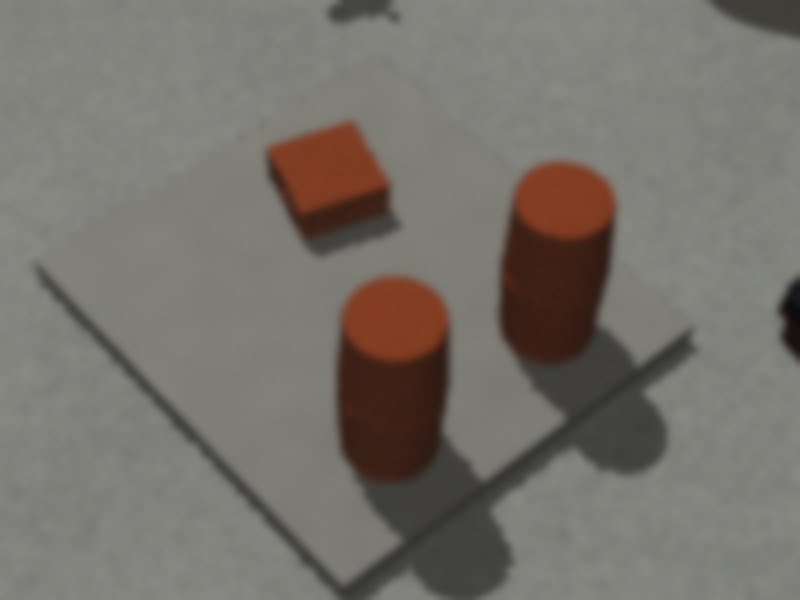

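Both pairs stand rim on rim (scene crop 240,240 and 350,355) and the stack is flush (548,270). Nothing else has been touched, so I'm handing the job in.

```bash
python3 -c "
from workcell import ticket
print(ticket.close_job())"
```

```text
the job is handed in; nothing more can be done
None
```

The job is handed in at about 38 s: both loose tiles (only two were there) are on the stack, which was squeezed flush on all sides, and both cup pairs stand rim on rim to within about 1 mm by the wrist camera; the dog, jar and loop tool were left alone.

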